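# Swap the bisque tiles between two kiln setters

### The job

Before the firing, swap over the tiles in the two kiln setters: the two large tiles hang over the ends of the narrow setter and would warp, so they belong in the wide setter, one in each slot, and the two small tiles belong in the narrow one. Use the empty single-slot setter as the free spot on the way and leave it empty again; keep every tile upright on its edge all the time, set it down gently without dropping it, and leave each one fully down in its slot and centred along it.

Things in the scene. Friction and masses are not known exactly. Their poses are not given: they have to be found in the camera images.
- tile_large_0: Fired terracotta tile standing on edge, 120 mm wide, 105 mm high, 10 mm thick, about 0.24 kg, same raised border and lozenge on both faces. Origin: middle of its bottom edge; z up to its top edge, y along its width, x through its thickness. The two identical large tiles are interchangeable. At the start in one slot of the narrow setter, roughly centred along it.
- tile_large_1: Fired terracotta tile standing on edge, 120 mm wide, 105 mm high, 10 mm thick, about 0.24 kg, same raised border and lozenge on both faces. Origin: middle of its bottom edge; z up to its top edge, y along its width, x through its thickness. The two identical large tiles are interchangeable. At the start in one slot of the narrow setter, roughly centred along it.
- tile_small_0: Fired terracotta tile standing on edge, 74 mm wide, 85 mm high, 10 mm thick, about 0.12 kg, same raised border and lozenge on both faces. Origin: middle of its bottom edge; z up to its top edge, y along its width, x through its thickness. The two identical small tiles are interchangeable. At the start in one slot of the wide setter, roughly centred along it.
- tile_small_1: Fired terracotta tile standing on edge, 74 mm wide, 85 mm high, 10 mm thick, about 0.12 kg, same raised border and lozenge on both faces. Origin: middle of its bottom edge; z up to its top edge, y along its width, x through its thickness. The two identical small tiles are interchangeable. At the start in one slot of the wide setter, roughly centred along it.
- setter_wide: Buff kiln tile setter, fixed: slab 130 mm long (y), 106 mm deep (x), 12 mm thick, with two slots (middles at x = -32 and +32 mm) 13 mm wide, along y, open at the ends, between round-topped fins 8 mm thick, tops 52 mm above the bench. Tiles rest on the slab, 12 mm above the bench. Origin: centre of the underside, z up. Carries large tiles over their full width.
- setter_narrow: Buff kiln tile setter, fixed: slab 84 mm long (y), 106 mm deep (x), 12 mm thick, with two slots (middles at x = -32 and +32 mm) 13 mm wide, along y, open at the ends, between round-topped fins 8 mm thick, tops 52 mm above the bench. Tiles rest on the slab, 12 mm above the bench. Origin: centre of the underside, z up. Made for small tiles; large ones overhang 18 mm each end.
- setter_single: Buff kiln tile setter, fixed: slab 100 mm long (y), 56 mm deep (x), 12 mm thick, with one slot (x = 0) 13 mm wide, along y, open at the ends, between round-topped fins 8 mm thick, tops 52 mm above the bench. Tiles rest on the slab, 12 mm above the bench. Origin: centre of the underside, z up. Empty at the start; takes either tile.
Mind the look-alikes: they are no part of the job. Leave any turquoise or white look-alike of the tile_small_0 alone.

How it is judged:
By the outcome, as a careful person would: the job done as asked, in the order asked, and still so for the second after the job is handed in, with the robot touching nothing.
It also fails if it takes over 128 s, if anything falls off the work surface, if the arm or the gripper's body presses on something with over 40 N, if the wrist force passes 120 N, or if a joint passes its speed limit or range.

### The arm

A 6-joint arm with a two-finger parallel gripper is mounted at the origin on a cart in front of the work surface, level with it; the furniture and walls round the work are solid. World frame = base frame: x ahead of the robot, y to its left, z up, the work surface at z = 0. Lengths are in m, angles in rad, forces in N, time in s.
With the tool pointing down it reaches from about 0.35 to 0.775 m from the base axis. Payload 5.5 kg.
Tool frame: the origin (TCP) lies on the centre line of the jaws, within the pads' length; the fingertips stand 17 mm ahead of it and the grasp point (between the pads) lies 2 mm behind it; z points along the fingers, y is the line along which they close (so a half turn about z gives the same grasp; the last joint's range is limited). The gripper opens to 85 mm and grips with 20 to 120 N. Pads are 22 mm wide; open, the fingers measure 114 mm over their backs; the gripper's body (76 mm by 85 mm) begins 54 mm behind the grasp point. The pads swing forward as they close: fully open they stand 13 mm farther back than shut.
Start: joints at [0.973, 0.313, 0.046, 1.304, 0, 1.431], TCP at [0.254, 0.516, 0.248] pointing down, gripper open.
Joint ranges: [-2.76, 2.76], [-0.86, 1.69], [-1.03, 1.26], [-2.2, 2.34], [-1.47, 1.5], [-3.14, 3.14]. Speed limits (rad/s): [2.57, 2.57, 3.14, 3.14, 3.14, 3.14].

### API

Orientations are given as a 3x3 rotation matrix whose columns are the frame's x, y, z axes.
In Python, from station import get_state, read_camera, hand_in gives the robot as it stands. The module is installed in compiled form; this text tells all that it offers.
- The arm moves only by the tool jog_arm, never from a script. Its argument "commands" is one flat list of numbers, 6 for each row, row after row: the shift along the tool's x, y, z each as a share of 0.2 m, from -1 to 1, then the turn, a rotation vector about the tool's x, y, z each as a share of 90 degrees, from -1 to 1. A call has 1 to 12 rows; each row shifts and turns the commanded pose from where the row before left it, along the tool's axes as they then stand; what a row does not reach is not made up. A row lasts 1/8 s, in which the tool goes at most 62.5 mm and 10.7 degrees, less where a joint would pass 70% of its speed; a pose out of reach is approached as far as the arm can. A call with a number of a shift or a turn outside -1 to 1 is refused whole. A call with a gripper value outside its range is refused whole. "hand" is the opening, from -1 (shut) to 1 (fully open), set as the call begins (left out, the last holds). The fingers move at their own pace and stop on an object; "newtons" is the grip in N (left out, the last holds). Time passes only in rows, so rows that do not move let the fingers close. It gives the time, the measured TCP pose, the force, the opening and the grip force at its end, in the units of the state.
- get_state(): the state, without advancing time (a new reading comes with each control period).
- read_camera(name): name is "scene" or "top"; returns a dict with "pixels" (420x560x3 uint8, blue, green, red), "depth" (420x560 float32, m along the optical axis (not along the pixel's ray), 0 where there is no reading), "mtx" (3x3 intrinsics, pixels), "xyz" and "rotation" of the camera in the world. Camera axes: x right, y down, z forward; pixel columns grow to the right and rows downward; lengths in m; the calibration is good to about 2 mm. A picture is of the moment at which its call begins.
- hand_in(): hands the job in; it is judged then, once.
The state is a dict: "time": time; "joints": joint angles; "joint_velocities": joint speeds; "joint_efforts": joint torques, N m; "ee_pos": TCP position; "ee_rot": TCP orientation; "ft_force": force on the tool from outside, world axes, zero at the start; "wrist_torque": the same for the moment, N m; "grip_width": finger opening in m; "grasp_force": force on a finger pad.
Only numpy, scipy, OpenCV 4.12 (cv2) and the standard library are available. Lean on these libraries where they do the work, as an engineer would, in place of code of your own. Each camera call takes 0.05 s, during which the arm holds its last target. There are 200 camera calls.

## Working session

There is one attempt and no reset: what is moved stays moved. The work goes in short steps, Python scripts to look and compute and a tool call to move; the robot and the scene stay as the last step left them, time stands still between calls to the robot, and variables do not carry over. Pictures are saved under pics/ and viewed, at most 14 in all, crops included, and the job is handed in when it is done.

Besides the shell and the picture viewer there is one more tool, called after "Call:" as a command line: name --argument value ..., lists and objects as JSON in quotes. jog_arm: Moves the arm, as the interface text tells. Its arguments: {"type":"object","properties":{"commands":{"type":"array","items":{"type":"number"}},"hand":{"type":"number"},"newtons":{"type":"number"}},"required":["commands"]}

```bash
mkdir -p pics
python3 - <<'E'
from station import *
import cv2,numpy as np
for n in("scene","top"):
    r=read_camera(n);cv2.imwrite(f"pics/{n}0.png",r["pixels"]);np.savez(f"{n}0.npz",**r)
    print(n,r["mtx"].tolist(),r["xyz"],np.round(r["rotation"],3).tolist())
s=get_state();print(s["time"],s["ee_pos"],np.round(s["ee_rot"],3).tolist(),s["grip_width"])
E
```

```text
scene [[385.49679078218423, 0.0, 283.1161342059802], [0.0, 385.49679078218423, 206.24189089975152], [0.0, 0.0, 1.0]] [ 0.01755829 -0.33418736  0.65163006] [[0.56, -0.583, 0.589], [-0.829, -0.384, 0.407], [-0.011, -0.716, -0.698]]
top [[539.4461687431257, 0.0, 282.75685908947077], [0.0, 539.4461687431257, 219.4290757978257], [0.0, 0.0, 1.0]] [0.29500278 0.00859395 1.29653046] [[0.019, -0.988, 0.154], [-1.0, -0.018, 0.007], [-0.005, -0.154, -0.988]]
0.1 [0.25390805 0.51544878 0.24750575] [[-0.897, 0.442, -0.001], [0.442, 0.897, -0.001], [0.0, -0.002, -1.0]] 0.08516038818199921
```

View pics/scene0.png

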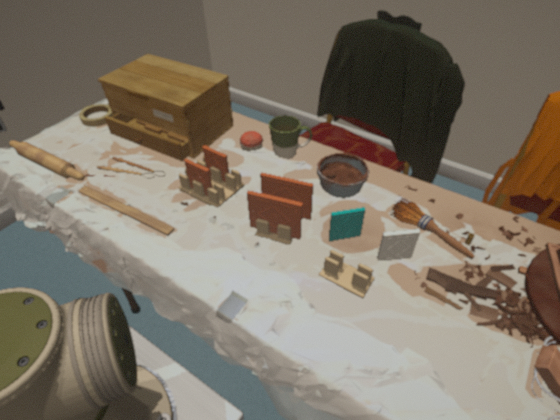

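View pics/top0.png

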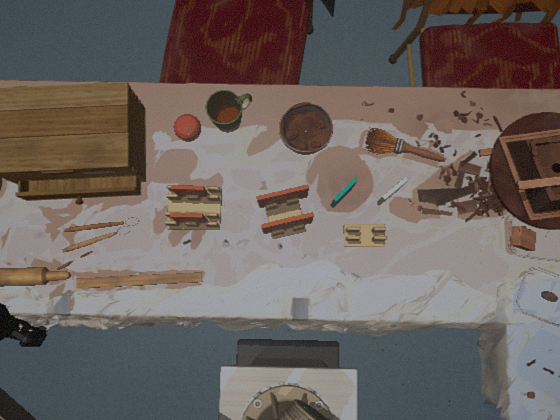

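Top view: wide setter with two small tiles at about (193,207), narrow setter with two large tiles at (285,212), empty single setter at (364,235). The turquoise tile at (344,192) and the white tile at (391,190) are look-alikes and stay put. I'll confirm this with an enlarged crop and measure.

```bash
cat > h.py <<'E'
import cv2,numpy as np
def world(r):
    K=r["mtx"];d=r["depth"];v,u=np.mgrid[:420,:560]
    p=np.stack([(u-K[0,2])/K[0,0]*d,(v-K[1,2])/K[1,1]*d,d],-1)
    return p@r["rotation"].T+r["xyz"]
def rect(p):
    (c,s,a)=cv2.minAreaRect((p[:,:2]*1000).astype(np.float32))
    b=cv2.boxPoints((c,s,a));e=max((b[1]-b[0],b[2]-b[1]),key=np.linalg.norm)
    return np.round(c,1),np.round(s,1),round(float(np.degrees(np.arctan2(e[1],e[0]))%180),1)
def terr(r):
    h=cv2.cvtColor(r["pixels"],cv2.COLOR_BGR2HSV)
    return ((h[...,0]<12)|(h[...,0]>172))&(h[...,1]>130)&(h[...,2]>60)
E
python3 - <<'E'
from h import *
t=np.load("top0.npz");s=np.load("scene0.npz")
a=cv2.resize(t["pixels"][165:265,150:410],None,fx=3,fy=3,interpolation=2)
b=cv2.resize(s["pixels"][135:300,165:435],None,fx=2.8,fy=1.8,interpolation=2)
b=cv2.resize(b,(780,297));cv2.imwrite("pics/crop0.png",np.vstack([a,b]))
for n,r in(("top",t),("scene",s)):
    W=world(r);z=W[...,2]
    print(n,"bench z",[np.round(np.median(z[v,u]),4) for v,u in(((slice(240,255),slice(280,300)) if n=="top" else (slice(250,262),slice(300,320))),)])
    for lo in (0.06,):
        m=((z>lo)&(z<.135)&(W[...,0]>.3)&(W[...,0]<.62)&(abs(W[...,1])<.3)).astype(np.uint8)
        k,l,st,_=cv2.connectedComponentsWithStats(m)
        for i in range(1,k):
            if st[i,4]>15:
                p=W[l==i];print(st[i].tolist(),*rect(p),"z",np.round(np.percentile(p[:,2],[5,50,95,]),3))
    m=((z>.04)&(z<.058)&(W[...,0]>.3)&(W[...,0]<.6)&(abs(W[...,1])<.3)).astype(np.uint8)
    k,l,st,_=cv2.connectedComponentsWithStats(m)
    for i in range(1,k):
        if st[i,4]>8:
            p=W[l==i];print("fin",st[i].tolist(),*rect(p))
E
```

```text
top bench z [np.float64(0.0084)]
[332, 177, 26, 27, 168] [ 556.9 -123.7] [10.6 73.5] 136.1 z [0.07  0.084 0.088]
[380, 177, 28, 25, 169] [ 562.1 -237.4] [12.4 75. ] 132.3 z [0.068 0.085 0.089]
[171, 185, 35, 9, 253] [552.1 237.3] [74.2 12. ] 88.6 z [0.062 0.093 0.099]
[256, 184, 53, 21, 485] [540.5  20.1] [ 12.2 119.7] 104.7 z [0.066 0.113 0.119]
[170, 213, 35, 7, 227] [487.9 236.3] [11.3 72.5] 90.4 z [0.066 0.095 0.099]
[261, 212, 53, 20, 430] [477.5   8.3] [ 12.  119.4] 104.5 z [0.067 0.114 0.12 ]
fin [166, 185, 5, 4, 18] [563.8 290.4] [12.3  8.4] 80.8
fin [207, 186, 12, 5, 49] [562.5 185.7] [26.7  8.3] 88.5
fin [205, 191, 14, 9, 55] [542.6 188.7] [32.8 15. ] 69.8
fin [166, 192, 39, 7, 134] [543.4 250.4] [91.  11.4] 89.9
fin [335, 192, 13, 12, 16] [ 544.3 -118.5] [ 1.4 41.2] 136.0
fin [258, 194, 50, 15, 162] [532.1  18.1] [ 11.3 118.6] 104.1
fin [378, 199, 4, 4, 10] [ 538.5 -209.5] [8.1 2.5] 36.7
fin [165, 212, 12, 4, 26] [499.  282.9] [ 7.1 26.9] 93.5
fin [164, 213, 54, 13, 178] [483.  233.1] [ 20.3 125.7] 101.8
fin [289, 220, 24, 10, 74] [477.  -24.8] [10.3 55.2] 105.4
fin [205, 
[... 788 characters left out ...]
 26, 247] [547.6 232.9] [125.   26.3] 85.8
fin [179, 169, 40, 28, 265] [485. 233.] [123.4  24.2] 87.5
fin [231, 169, 10, 8, 48] [562.7 184.2] [28.8  7. ] 88.9
fin [214, 183, 10, 9, 52] [499.7 184.8] [28.8  9.2] 87.9
fin [303, 205, 10, 7, 56] [551.9 -30.8] [ 7.5 20.4] 120.8
fin [249, 213, 53, 20, 384] [471.    4.7] [ 16.2 118.6] 105.9
fin [330, 218, 35, 12, 194] [ 555.9 -127.5] [ 9.7 73.9] 131.6
fin [380, 241, 37, 10, 203] [ 559.9 -240.7] [ 9.4 72.9] 125.4
fin [330, 250, 15, 11, 89] [ 472.3 -147.4] [ 8.9 29.5] 93.9
fin [325, 257, 15, 11, 90] [ 451.6 -147.6] [ 9.3 29.2] 91.4
fin [358, 263, 16, 12, 97] [ 473.5 -208.9] [30.2  8.4] 89.7
fin [353, 271, 16, 12, 102] [ 452.2 -209.3] [ 8.4 29.9] 92.9
```

View pics/crop0.png

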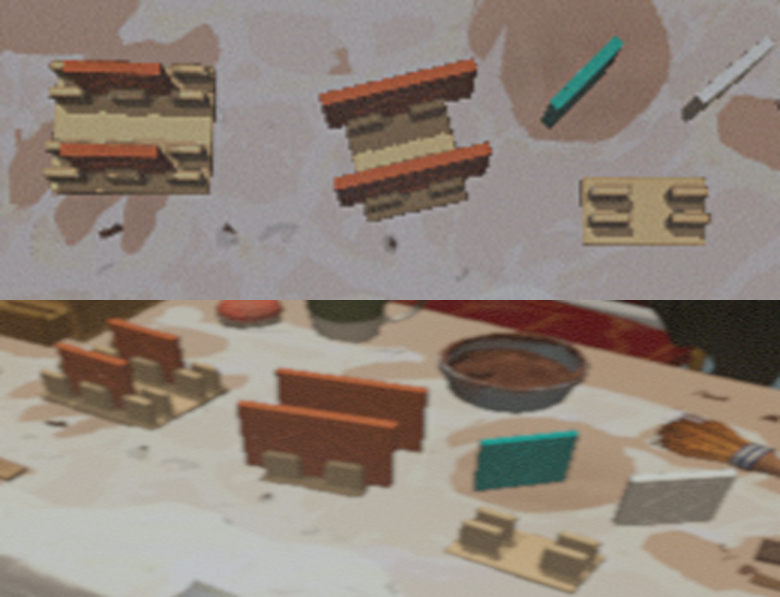

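The crop confirms it: the terracotta small tiles are in the wide setter and the large ones in the narrow one, while turquoise and white stand free and are left alone. Next I'll refine the setter poses from the slabs and fins.

```bash
cat >> h.py <<'E'
from scipy.optimize import least_squares
S={"wide":(520,236,0,130,106,(-42.5,-21.5,21.5,42.5)),"narrow":(509,14,14.5,84,106,(-42.5,-21.5,21.5,42.5)),"single":(461,-177,0,100,56,(-10.5,10.5))}
def setter(r,n):
    W=world(r);P=W*1000;cx,cy,a,L,D,fx=S[n];t=terr(r)
    t=cv2.dilate(t.astype(np.uint8),np.ones((3,3)))>0
    c=np.array([cx,cy]);a=np.radians(a)
    m=(np.hypot(P[...,0]-cx,P[...,1]-cy)<95)&(P[...,2]>46)&(P[...,2]<58)&~t
    q=P[m][:,:2]
    def loc(v,q):
        d=q-v[:2];return np.c_[d@[np.cos(v[2]),np.sin(v[2])],d@[-np.sin(v[2]),np.cos(v[2])]]
    x0=np.r_[c,a]
    def f(v):
        l=loc(v,q);return np.r_[np.min(abs(l[:,:1]-np.array(fx)),axis=1)*0+(l[:,0]-np.array(fx)[np.argmin(abs(l[:,:1]-np.array(fx)),axis=1)])]
    l=loc(x0,q);k=np.min(abs(l[:,:1]-np.array(fx)),axis=1)<7;q=q[k]
    s=least_squares(lambda v:f([v[0],cy,v[1]]),[cx,a],loss="soft_l1",f_scale=1.5).x
    v=np.array([s[0],cy,s[1]])
    # y from the slab (12 mm high) and fin end extents
    l=loc(v,q);ext=np.percentile(l[:,1],[1,99])
    hsv=cv2.cvtColor(r["pixels"],cv2.COLOR_BGR2HSV)
    return v,len(q),ext,np.std(f(v))
E
python3 - <<'E'
from h import *
for n in("top","scene"):
    r=dict(np.load(n+"0.npz"));P=world(r)*1000
    h=cv2.cvtColor(r["pixels"],cv2.COLOR_BGR2HSV)
    if n=="top":print("buff",h[207,193],h[236,362],"bench",h[240,290],h[250,240])
    for k in S:
        v,N,e,sd=setter(r,k);print(n,k,np.round(v[:2],1),"yaw",round(np.degrees(v[2]),2),N,"fin y ext",np.round(e,1),"mid",round(v[1]+e.mean()*np.cos(v[2]),1),"sd",sd.round(1))
        m=(np.hypot(P[...,0]-v[0],P[...,1]-v[1])<90)&(P[...,2]>-5)&(P[...,2]<24)&(h[...,0]>15)&(h[...,0]<28)&(h[...,1]>75)
        m=cv2.morphologyEx(m.astype(np.uint8),cv2.MORPH_OPEN,np.ones((2,2)))>0
        if m.sum()>20: print("   slab",m.sum(),*rect(P[m]))
E
```

```text
buff [ 23  75 163] [ 20  82 161] bench [  0   3 153] [155  10 157]
top wide [520.6 236. ] yaw -0.45 380 fin y ext [-63.  59.] mid 234.0 sd 2.8
   slab 282 [450487.2 133781.5] [376757.2 132073. ] 58.2
top narrow [511.1  14. ] yaw 14.88 217 fin y ext [-55.1  55.1] mid 14.0 sd 3.3
   slab 116 [418553.2  27117.4] [ 74975.7 238348.4] 171.1
top single [ 461. -177.] yaw 0.44 181 fin y ext [-45.6  44.5] mid -177.5 sd 2.4
   slab 498 [410572.9 -98376.5] [ 90086.5 301796.1] 120.6
scene wide [520.1 236. ] yaw -0.58 252 fin y ext [-64.6  58.2] mid 232.8 sd 2.3
   slab 511 [307427.1 -63199.2] [778738.8 152970.7] 54.2
scene narrow [509.4  14. ] yaw 13.56 95 fin y ext [-62.1  58.5] mid 12.3 sd 2.6
   slab 146 [ 258533.2 -174001.3] [574726.7  67846.7] 40.3
scene single [ 461.5 -177. ] yaw 0.81 252 fin y ext [-46.5  43.5] mid -178.5 sd 2.2
   slab 637 [ 246711.1 -229625.2] [493489.8 101216.8] 12.9
```

Run:
```python
from h import *
V={"wide":(520.4,235,-.2),"narrow":(509.5,14,14.5),"single":(461.3,-177.5,.5)}
for n in("top","scene"):
    r=dict(np.load(n+"0.npz"));P=world(r)*1000
    h=cv2.cvtColor(r["pixels"],cv2.COLOR_BGR2HSV)
    buff=(h[...,0]>14)&(h[...,0]<30)&(h[...,1]>55)
    for k,(cx,cy,a) in V.items():
        a=np.radians(a);R=np.array([[np.cos(a),-np.sin(a)],[np.sin(a),np.cos(a)]])
        l=(P[...,:2]-[cx,cy])@R
        near=(abs(l[...,0])<65)&(abs(l[...,1])<80)&buff
        sl=near&(P[...,2]<22)&(P[...,2]>2)
        sl=cv2.morphologyEx(sl.astype(np.uint8),cv2.MORPH_OPEN,np.ones((2,2)))>0
        print(n,k,"slab",sl.sum(),"x",np.round(np.percentile(l[sl][:,0],[1,99]),1),"y",np.round(np.percentile(l[sl][:,1],[1,99]),1),"rect",*rect(P[sl]/1000))
        fi=near&(P[...,2]<56)&(P[...,2]>42)
        c,L,st,ct=cv2.connectedComponentsWithStats(fi.astype(np.uint8),connectivity=4)
        for i in range(1,c):
            if st[i,4]>12:
                q=l[L==i];print("    fin",st[i,4],"x %.1f y %.1f..%.1f"%(np.median(q[:,0]),*np.percentile(q[:,1],[3,97])))
```

```text
top wide slab 953 x [-53.1  37.3] y [-66.2  59.7] rect [458.2 131.2] [378.8 152.4] 58.8
    fin 13 x 43.2 y 50.8..57.8
    fin 41 x 41.4 y -61.8..-36.3
    fin 40 x 21.6 y 33.5..58.8
    fin 35 x 20.8 y -11.8..12.5
    fin 35 x 21.0 y -60.7..-36.7
    fin 15 x -20.9 y 49.6..59.8
    fin 42 x -21.6 y -60.2..-34.6
    fin 36 x -42.6 y 34.8..60.4
    fin 38 x -43.7 y -13.6..11.1
    fin 33 x -43.0 y -61.3..-35.2
top narrow slab 468 x [-105.1   21.6] y [-39.2  44.1] rect [417.4  -4.8] [235.3  82.2] 11.0
    fin 29 x 20.5 y -34.4..-10.8
    fin 29 x 21.1 y 13.9..33.8
    fin 31 x -42.6 y -34.8..-11.6
    fin 32 x -42.1 y 15.8..39.7
top single slab 624 x [-29.   24.5] y [-50.3  46.1] rect [411.2 -98.1] [ 92.8 301.6] 120.3
    fin 39 x 10.9 y 16.9..43.3
    fin 43 x 10.9 y -42.1..-17.4
    fin 41 x -10.5 y 18.2..45.0
    fin 42 x -9.7 y -44.5..-17.2
scene wide slab 561 x [-52.7  50.2] y [-68.   56.7] rect [309.1 -65.7] [776.5 159.1] 54.2
    fin 29 x 21.4 y 33.1..59.6
    fin 43 x 20.5 y -15.5..11.9
    fin 35 x 40.9 y -61.8..-37.5
    fin 46 x 20.5 y -63.1..-34.2
    fin 34 x -43.4 y 31.6..58.9
    fin 46 x -43.2 y -14.2..11.8
    fin 44 x -22.8 y -63.5..-37.5
    fin 49 x -43.2 y -63.1..-35.3
scene narrow slab 205 x [-52.  -37.6] y [-40.4  36.7] rect [ 260.1 -174.5] [576.1  72.8] 40.6
    fin 58 x -43.2 y 13.4..37.4
    fin 63 x -43.5 y -36.0..-10.4
scene single slab 696 x [-26.6  25.9] y [-50.8  43.5] rect [ 248.4 -228.4] [497.  104.3] 12.8
    fin 71 x 9.6 y 16.7..43.9
    fin 79 x -11.1 y 15.7..43.3
    fin 76 x 9.9 y -43.7..-18.1
    fin 88 x -11.0 y -46.0..-18.0
```

Call:
jog_arm --commands '[0,0,0,0,0,0.102,0,0,0,0,0,0.102,0,0,0,0,0,0.102,0,0,0,0,0,0.102,0,0,0,0,0,0.102,0,0,0,0,0,0.102,0,0,0,0,0,0.102,0,0,0,0,0,0]' --hand 0 --newtons 30

```text
time: 1.1
ee_pos: [0.254, 0.5156, 0.2478]
ee_rot: [[0.007, 1.0, -0.001], [1.0, -0.007, -0.001], [-0.001, -0.001, -1.0]]
ft_force: [0.3, -0.3, -0.2]
grip_width: 0.0428
grasp_force: 0.0
```

Call:
jog_arm --commands '[-0.175,0.146,0,0,0,0,-0.175,0.146,0,0,0,0,-0.175,0.146,0,0,0,0,-0.175,0.146,0,0,0,0,-0.175,0.146,0,0,0,0,-0.175,0.146,0,0,0,0,-0.175,0.146,0,0,0,0,-0.175,0.146,0,0,0,0,0,0,0,0,0,0,0,0,0,0,0,0]'

```text
time: 2.35
ee_pos: [0.485, 0.2338, 0.248]
ee_rot: [[0.007, 1.0, -0.001], [1.0, -0.007, 0.0], [0.0, -0.001, -1.0]]
ft_force: [-0.2, -0.1, -0.5]
grip_width: 0.043
grasp_force: 0.0
```

```bash
cat >> h.py <<'E'
def go(x,y,z,yaw):
    """shares to reach mm/deg target: first the turn, then the shift in the turned tool axes"""
    from station import get_state
    s=get_state();R=s["ee_rot"];a=np.degrees(np.arctan2(R[1,1],R[0,1]));t=np.radians(yaw)
    d=np.array([x,y,z])-s["ee_pos"]*1000
    T=np.array([[-np.sin(t),np.cos(t),0],[np.cos(t),np.sin(t),0],[0,0,-1]])
    print("t %.2f"%s["time"],"ee",np.round(s["ee_pos"]*1000,1),"yaw %.2f"%a,"zaxis",np.round(R[:,2],3),"shift",np.round(T@d/200,4),"turn",np.round(-(yaw-a)/90,4),"F",np.round(s["ft_force"],1),"grip",round(s["grip_width"]*1000,1),round(float(np.max(s["grasp_force"])),1))
E
python3 -c "from h import *;go(488,236.3,78,-.4)"
```

```text
t 2.35 ee [485.  233.8 248. ] yaw -0.43 zaxis [-0.001  0.    -1.   ] shift [0.0124 0.015  0.8501] turn -0.0003 F [-0.2 -0.1 -0.5] grip 43.0 0.0
```

Call:
jog_arm --commands '[0.012,0.015,0.17,0,0,0,0,0,0.17,0,0,0,0,0,0.17,0,0,0,0,0,0.17,0,0,0,0,0,0.1,0,0,0,0,0,0.07,0,0,0,0,0,0,0,0,0]'

```text
time: 3.22
ee_pos: [0.4872, 0.2368, 0.0776]
ee_rot: [[0.007, 1.0, -0.002], [1.0, -0.007, -0.0], [-0.0, -0.002, -1.0]]
ft_force: [0.0, 0.1, 0.3]
grip_width: 0.0427
grasp_force: 0.0
```

Run:
```python
from h import *
from station import *
go(488,236.3,78,-.4)
r=read_camera("scene");cv2.imwrite("pics/s1.png",cv2.resize(r["pixels"][100:300,150:400],(750,600),interpolation=2))
```

```text
t 3.23 ee [487.2 236.8  77.6] yaw -0.38 zaxis [-0.002 -0.    -1.   ] shift [-0.0024  0.0039 -0.0019] turn 0.0002 F [0.  0.1 0.3] grip 42.7 0.0
```

View pics/s1.png

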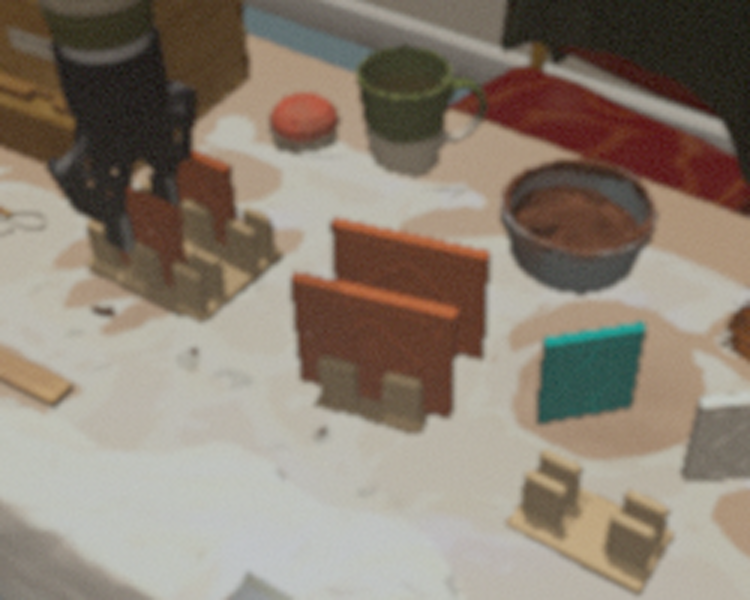

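The open fingers straddle the near small tile (crop 155,220), so I'll close on it.

Call:
jog_arm --commands '[0,0.004,0,0,0,0,0,0,0,0,0,0,0,0,0,0,0,0,0,0,0,0,0,0,0,0,0,0,0,0,0,0,0,0,0,0]' --hand -1 --newtons 30

```text
time: 4.03
ee_pos: [0.49, 0.2365, 0.0794]
ee_rot: [[0.009, 1.0, 0.002], [1.0, -0.009, 0.001], [0.001, 0.002, -1.0]]
ft_force: [0.5, 1.3, 5.2]
grip_width: 0.0099
grasp_force: 30.5
```

Call:
jog_arm --commands '[0,0,-0.02,0,0,0,0,0,-0.05,0,0,0,0,0,-0.12,0,0,0,0,0,-0.16,0,0,0,0,0,-0.16,0,0,0,0,0,-0.16,0,0,0,0,0,0,0,0,0]'

```text
time: 4.9
ee_pos: [0.4907, 0.2367, 0.2153]
ee_rot: [[0.009, 1.0, 0.005], [1.0, -0.009, 0.002], [0.002, 0.005, -1.0]]
ft_force: [0.9, 0.2, -1.4]
grip_width: 0.0099
grasp_force: 30.0
```

```bash
python3 -c "from h import *;go(461.7,-179.3,205,.8)"
```

```text
t 4.90 ee [490.7 236.7 215.3] yaw -0.49 zaxis [ 0.005  0.002 -1.   ] shift [-2.0776 -0.174   0.0517] turn -0.0143 F [ 0.9  0.2 -1.4] grip 9.9 30.0
```

Call:
jog_arm --commands '[0,0,0,0,0,-0.0143,-0.1,-0.01,0,0,0,0,-0.23,-0.018,0,0,0,0,-0.23,-0.018,0,0,0,0,-0.23,-0.018,0,0,0,0,-0.23,-0.018,0,0,0,0,-0.23,-0.018,0,0,0,0,-0.23,-0.018,0,0,0,0,-0.23,-0.018,0,0,0,0,-0.23,-0.018,0,0,0,0,-0.126,-0.01,0,0,0,0,-0.1,0,0,0,0,0]'

```text
time: 6.4
ee_pos: [0.4609, -0.1988, 0.2112]
ee_rot: [[-0.012, 1.0, -0.002], [1.0, 0.012, 0.001], [0.001, -0.002, -1.0]]
ft_force: [-0.1, 0.4, -1.3]
grip_width: 0.0095
grasp_force: 29.9
```

Call:
jog_arm --commands '[0,0,0.2,0,0,0,0,0,0.16,0,0,0,0,0,0,0,0,0,0,0,0,0,0,0]'

```text
time: 6.9
ee_pos: [0.4627, -0.1976, 0.1411]
ee_rot: [[-0.014, 1.0, 0.0], [1.0, 0.014, -0.0], [-0.0, 0.0, -1.0]]
ft_force: [0.4, 0.0, -1.9]
grip_width: 0.0097
grasp_force: 29.8
```

```bash
cat >> h.py <<'E'
def edges(cx,cy,zlo,zhi,rad=75,tag=""):
    """tile seen near (cx,cy) with z in band, both cameras"""
    from station import read_camera
    for n in("top","scene"):
        r=read_camera(n);P=world(r)*1000
        m=terr(r)&(abs(P[...,0]-cx)<30)&(abs(P[...,1]-cy)<rad)&(P[...,2]>zlo)&(P[...,2]<zhi)
        m=cv2.morphologyEx(m.astype(np.uint8),cv2.MORPH_OPEN,np.ones((2,2)))>0
        if m.sum()>8: print(n,m.sum(),*rect(P[m]/1000),"z",np.round(np.percentile(P[m][:,2],[2,98]),1))
        if tag:cv2.imwrite(f"pics/{tag}_{n}.png",r["pixels"])
E
python3 - <<'E'
from h import *
go(463.7,-177,142,.8)
edges(462,-177,60,170,75,"a")
a=cv2.imread("pics/a_top.png")[190:270,310:420];b=cv2.imread("pics/a_scene.png")[200:310,290:400]
cv2.imwrite("pics/a.png",np.hstack([cv2.resize(a,(390,284),interpolation=2),cv2.resize(b,(390,284),interpolation=2)]))
E
```

```text
t 6.90 ee [ 462.7 -197.6  141.1] yaw 0.82 zaxis [ 0. -0. -1.] shift [ 0.1027  0.0066 -0.0047] turn 0.0002 F [ 0.4  0.  -1.9] grip 9.7 29.8
scene 500 [ 252.8 -279.6] [478.3  67.3] 21.1 z [ 83.3 159.5]
```

View pics/a.png

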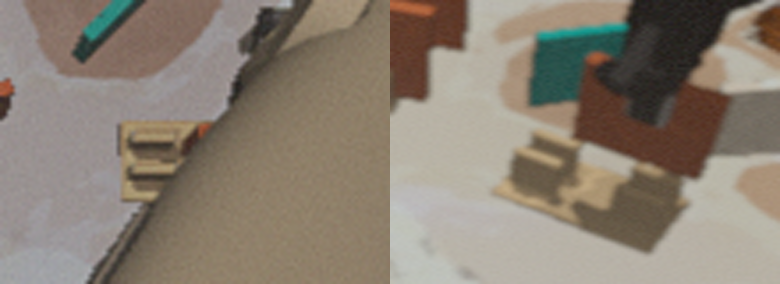

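Call:
jog_arm --commands '[0.05,0.004,0,0,0,0,0.053,0.003,0,0,0,0,0,0,0,0,0,0,0,0,0,0,0,0]'

```text
time: 7.5
ee_pos: [0.4637, -0.1766, 0.1404]
ee_rot: [[-0.015, 1.0, 0.0], [1.0, 0.015, -0.0], [-0.0, 0.0, -1.0]]
ft_force: [0.7, -0.1, -0.7]
grip_width: 0.0094
grasp_force: 29.8
```

```bash
sed -i 's/np.ones((2,2)))>0$/np.ones((3,3)))>0/' h.py
cat >> h.py <<'E'
def face(cx,cy,yaw,zlo,zhi,w):
    """scene camera: tile centre in a local frame at (cx,cy,yaw): thickness coord from near face (+5) and width ends"""
    from station import read_camera
    r=read_camera("scene");P=world(r)*1000;a=np.radians(yaw)
    l=(P[...,:2]-[cx,cy])@np.array([[np.cos(a),-np.sin(a)],[np.sin(a),np.cos(a)]])
    m=terr(r)&(abs(l[...,0])<20)&(abs(l[...,1])<w/2+20)&(P[...,2]>zlo)&(P[...,2]<zhi)
    k,L,st,_=cv2.connectedComponentsWithStats(m.astype(np.uint8));m=L==1+np.argmax(st[1:,4])
    q=l[m];A=np.c_[np.ones(len(q)),q[:,1],P[m][:,2]-(zlo+zhi)/2]
    s=least_squares(lambda v:A@v-q[:,0],[0,0,0],loss="soft_l1",f_scale=1).x
    print("face n",len(q),"x centre %.1f"%(s[0]+5),"dyaw %.2f"%-np.degrees(s[1]),"tilt %.2f"%np.degrees(s[2]),"y ends",np.round(np.percentile(q[:,1],[.7,99.3]),1),"z",np.round(np.percentile(P[m][:,2],[1,99]),1))
E
python3 - <<'E'
from h import *
go(463.7,-177,142,.8)
face(460.8,-178.3,.8,75,150,74)
E
```

```text
t 7.50 ee [ 463.7 -176.6  140.4] yaw 0.84 zaxis [ 0. -0. -1.] shift [-0.0022  0.0001 -0.0079] turn 0.0004 F [ 0.7 -0.1 -0.7] grip 9.4 29.8
face n 482 x centre 3.0 dyaw 0.00 tilt -0.18 y ends [-32.8  35.7] z [ 80.5 149.4]
```

Run:
```python
from h import *
import station
s0=dict(np.load("scene0.npz"));station.read_camera=lambda n:s0
print("near small");face(487.5,233.5,-.4,60,150,74)
print("far small");face(551.5,233.1,-.4,60,150,74)
print("near large");face(477.3,7.0,14.3,60,150,120)
print("far large");face(539.3,22.8,14.3,60,150,120)
```

```text
near small
face n 298 x centre 5.1 dyaw 0.41 tilt 3.99 y ends [-34.6  37.2] z [61.  98.2]
far small
face n 291 x centre 4.5 dyaw -0.43 tilt 2.91 y ends [-32.7  38.6] z [60.9 98.1]
near large
face n 971 x centre 3.5 dyaw 0.44 tilt 1.60 y ends [-59.7  54.2] z [ 60.9 117.9]
far large
face n 974 x centre 3.2 dyaw 0.07 tilt 0.78 y ends [-60.7  51.4] z [ 61.7 117.9]
```

Call:
jog_arm --commands '[0,0,0.08,0,0,0,0,0,0.04,0,0,0,0,0,0.03,0,0,0,0,0,0.03,0,0,0,0,0,0,0,0,0]'

```text
time: 8.18
ee_pos: [0.4633, -0.1767, 0.1039]
ee_rot: [[-0.014, 1.0, -0.001], [1.0, 0.014, 0.0], [0.0, -0.001, -1.0]]
ft_force: [0.6, 0.1, -0.9]
grip_width: 0.0095
grasp_force: 29.9
```

```bash
python3 -c "from h import *;go(463.7,-177,79,.8)"
```

```text
t 8.18 ee [ 463.3 -176.7  103.9] yaw 0.79 zaxis [-0.001  0.    -1.   ] shift [-0.0015  0.0021  0.1244] turn -0.0001 F [ 0.6  0.1 -0.9] grip 9.5 29.9
```

Entered the slot (bottom at about 37 mm) with no contact force.

Call:
jog_arm --commands '[0,0,0.04,0,0,0,0,0,0.04,0,0,0,0,0,0.025,0,0,0,0,0,0.008,0,0,0,0,0,0,0,0,0]'

```text
time: 8.8
ee_pos: [0.4635, -0.1768, 0.0816]
ee_rot: [[-0.014, 1.0, -0.0], [1.0, 0.014, 0.0], [0.0, -0.0, -1.0]]
ft_force: [0.3, -0.3, -0.7]
grip_width: 0.0097
grasp_force: 29.9
```

Call:
jog_arm --commands '[0,0,0.005,0,0,0,0,0,0,0,0,0]'

```text
time: 9.05
ee_pos: [0.4636, -0.1769, 0.0808]
ee_rot: [[-0.014, 1.0, 0.0], [1.0, 0.014, -0.0], [-0.0, 0.0, -1.0]]
ft_force: [0.2, -0.6, -0.8]
grip_width: 0.0098
grasp_force: 29.9
```

Call:
jog_arm --commands '[0,0,0.005,0,0,0,0,0,0,0,0,0]'

```text
time: 9.3
ee_pos: [0.4635, -0.1768, 0.0797]
ee_rot: [[-0.014, 1.0, 0.0], [1.0, 0.014, 0.0], [0.0, 0.0, -1.0]]
ft_force: [0.8, 0.2, -1.3]
grip_width: 0.01
grasp_force: 29.9
```

Call:
jog_arm --commands '[0,0,0.004,0,0,0,0,0,0,0,0,0]'

```text
time: 9.55
ee_pos: [0.4636, -0.1769, 0.0794]
ee_rot: [[-0.014, 1.0, 0.0], [1.0, 0.014, -0.0], [-0.0, 0.0, -1.0]]
ft_force: [-2.1, 0.2, 4.8]
grip_width: 0.0096
grasp_force: 30.7
```

Call:
jog_arm --commands '[0,0,0,0,0,0,0,0,0,0,0,0,0,0,0,0,0,0,0,0,0,0,0,0]' --hand 0

```text
time: 10.05
ee_pos: [0.4635, -0.1768, 0.0788]
ee_rot: [[-0.014, 1.0, -0.0], [1.0, 0.014, 0.0], [0.0, -0.0, -1.0]]
ft_force: [-1.2, -0.8, 0.1]
grip_width: 0.0424
grasp_force: 0.0
```

Call:
jog_arm --commands '[0,0,-0.05,0,0,0,0,0,-0.1,0,0,0,0,0,-0.2,0,0,0,0,0,-0.2,0,0,0,0,0,-0.1,0,0,0,0,0,0,0,0,0]'

```text
time: 10.8
ee_pos: [0.4647, -0.1774, 0.2112]
ee_rot: [[-0.014, 1.0, 0.004], [1.0, 0.014, -0.002], [-0.002, 0.004, -1.0]]
ft_force: [0.1, 0.3, -0.4]
grip_width: 0.0426
grasp_force: 0.0
```

```bash
python3 -c "
from h import *
go(479.4,8.6,200,14.5)"
```

```text
t 10.80 ee [ 464.7 -177.4  211.2] yaw 0.80 zaxis [ 0.004 -0.002 -1.   ] shift [0.8821 0.3042 0.0558] turn -0.1522 F [ 0.1  0.3 -0.4] grip 42.6 0.0
```

Call:
jog_arm --commands '[0,0,0,0,0,-0.0761,0,0,0,0,0,-0.0761,0.176,0.061,0,0,0,0,0.176,0.061,0,0,0,0,0.176,0.061,0,0,0,0,0.176,0.061,0,0,0,0,0.176,0.061,0.05,0,0,0,0,0,0,0,0,0,0,0,0,0,0,0]'

```text
time: 11.92
ee_pos: [0.4781, 0.0087, 0.1982]
ee_rot: [[-0.251, 0.968, -0.001], [0.968, 0.251, -0.0], [0.0, -0.001, -1.0]]
ft_force: [0.4, 0.9, -0.1]
grip_width: 0.0428
grasp_force: 0.0
```

```bash
python3 -c "
from h import *
go(479.4,8.6,98,14.5)
edges(462,-177,60,110)
"
```

```text
t 11.93 ee [478.1   8.7 198.2] yaw 14.52 zaxis [-0.001 -0.    -1.   ] shift [-0.0023  0.0062  0.501 ] turn 0.0002 F [ 0.4  0.9 -0.1] grip 42.8 0.0
top 121 [ 462.7 -176.1] [ 7.9 71.8] 90.6 z [ 91.5 101.6]
scene 246 [ 462.4 -175.6] [11.5 71.5] 90.9 z [78.1 97.9]
```

Call:
jog_arm --commands '[-0.002,0.006,0.15,0,0,0,0,0,0.15,0,0,0,0,0,0.12,0,0,0,0,0,0.08,0,0,0,0,0,0,0,0,0]'

```text
time: 12.65
ee_pos: [0.4788, 0.0079, 0.0979]
ee_rot: [[-0.249, 0.969, -0.002], [0.969, 0.249, 0.0], [0.001, -0.002, -1.0]]
ft_force: [0.1, -0.1, -0.4]
grip_width: 0.0426
grasp_force: 0.0
```

Call:
jog_arm --commands '[0,0,0,0,0,0,0,0,0,0,0,0,0,0,0,0,0,0,0,0,0,0,0,0,0,0,0,0,0,0]' --hand -1 --newtons 40

```text
time: 13.28
ee_pos: [0.4806, 0.0084, 0.0999]
ee_rot: [[-0.25, 0.968, 0.002], [0.968, 0.25, -0.001], [-0.001, 0.002, -1.0]]
ft_force: [-1.2, -1.1, 5.9]
grip_width: 0.0097
grasp_force: 40.1
```

Call:
jog_arm --commands '[0,0,-0.02,0,0,0,0,0,-0.05,0,0,0,0,0,-0.12,0,0,0,0,0,-0.16,0,0,0,0,0,-0.16,0,0,0,0,0,-0.14,0,0,0,0,0,0,0,0,0]'

```text
time: 14.15
ee_pos: [0.4811, 0.0087, 0.231]
ee_rot: [[-0.251, 0.968, 0.004], [0.968, 0.251, -0.0], [-0.002, 0.004, -1.0]]
ft_force: [-0.3, -0.8, -3.5]
grip_width: 0.0095
grasp_force: 39.5
```

```bash
python3 -c "
from h import *
go(490,234.7,225,-.4)
"
```

```text
t 14.15 ee [481.1   8.7 231. ] yaw 14.51 zaxis [ 0.004 -0.    -1.   ] shift [1.1301 0.0365 0.0302] turn 0.1657 F [-0.3 -0.8 -3.5] grip 9.5 39.5
```

Call:
jog_arm --commands '[0,0,0,0,0,0.083,0,0,0,0,0,0.083,0.08,0.003,0,0,0,0,0.19,0.006,0,0,0,0,0.19,0.006,0,0,0,0,0.19,0.006,0,0,0,0,0.19,0.006,0,0,0,0,0.19,0.006,0,0,0,0,0.1,0.006,0,0,0,0,0,0,0.2,0,0,0,0,0,0.2,0,0,0,0,0,0,0,0,0]'

```text
time: 15.65
ee_pos: [0.4861, 0.2339, 0.1453]
ee_rot: [[0.007, 1.0, -0.008], [1.0, -0.007, -0.003], [-0.003, -0.008, -1.0]]
ft_force: [0.0, -0.1, -2.7]
grip_width: 0.0094
grasp_force: 39.8
```

Run:
```python
from h import *
go(490.6,234.6,140,-.4)
face(487.5,233.5,-.4,70,165,120)
import station
r=station.read_camera("scene");t=station.read_camera("top")
cv2.imwrite("pics/b.png",np.hstack([cv2.resize(r["pixels"][120:230,150:290],(400,314),interpolation=2),cv2.resize(t["pixels"][165:255,130:245],(400,314),interpolation=2)]))
```

```text
t 15.65 ee [486.1 233.9 145.3] yaw -0.39 zaxis [-0.008 -0.003 -1.   ] shift [0.0035 0.0225 0.0265] turn 0.0001 F [ 0.  -0.1 -2.7] grip 9.4 39.8
face n 910 x centre -1.1 dyaw 0.23 tilt 1.17 y ends [-60.8  56.4] z [ 71.1 162.7]
```

View pics/b.png

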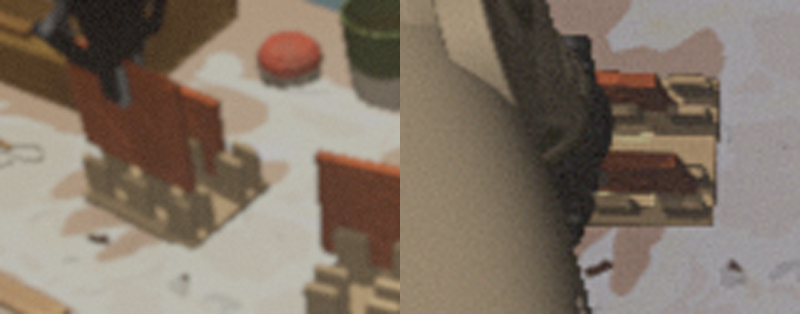

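The large tile hangs above the near wide slot (scene crop 135,130). It sits about 4 mm too near, partly because the arm hasn't settled. I'll correct that and recheck.

Call:
jog_arm --commands '[0,0,0,0,0,0,0,0,0,0,0,0,0,0,0,0,0,0]'

```text
time: 16.18
ee_pos: [0.4897, 0.2348, 0.1496]
ee_rot: [[0.008, 1.0, 0.001], [1.0, -0.008, 0.0], [0.0, 0.001, -1.0]]
ft_force: [-0.6, -0.5, -3.2]
grip_width: 0.0099
grasp_force: 39.8
```

Run:
```python
from h import *
go(490.6,234.6,140,-.4)
face(487.5,233.5,-.4,70,165,120)
```

```text
t 16.18 ee [489.7 234.8 149.6] yaw -0.45 zaxis [ 0.001  0.    -1.   ] shift [-0.0008  0.0044  0.0481] turn -0.0005 F [-0.6 -0.5 -3.2] grip 9.9 39.8
face n 911 x centre 2.7 dyaw 0.13 tilt 0.15 y ends [-59.9  57.6] z [ 70.9 163.8]
```

Call:
jog_arm --commands '[0,0.004,0.02,0,0,0,0,0,0.025,0,0,0,0,0,0.025,0,0,0,0,0,0.025,0,0,0,0,0,0.025,0,0,0,0,0,0,0,0,0,0,0,0,0,0,0]'

```text
time: 17.1
ee_pos: [0.4902, 0.2348, 0.125]
ee_rot: [[0.008, 1.0, 0.0], [1.0, -0.008, 0.0], [0.0, 0.0, -1.0]]
ft_force: [0.6, -1.1, -2.8]
grip_width: 0.0094
grasp_force: 39.8
```

Call:
jog_arm --commands '[0,0,0.03,0,0,0,0,0,0.03,0,0,0,0,0,0.03,0,0,0,0,0,0.015,0,0,0,0,0,0,0,0,0,0,0,0,0,0,0]'

```text
time: 17.85
ee_pos: [0.4903, 0.2348, 0.1041]
ee_rot: [[0.008, 1.0, 0.0], [1.0, -0.008, 0.0], [0.0, 0.0, -1.0]]
ft_force: [0.5, 0.1, -2.8]
grip_width: 0.0094
grasp_force: 39.9
```

Call:
jog_arm --commands '[0,0,0.008,0,0,0,0,0,0.005,0,0,0,0,0,0,0,0,0]'

```text
time: 18.23
ee_pos: [0.4901, 0.2347, 0.1012]
ee_rot: [[0.008, 1.0, -0.0], [1.0, -0.008, 0.0], [0.0, -0.0, -1.0]]
ft_force: [0.6, -1.1, -2.5]
grip_width: 0.0095
grasp_force: 39.9
```

Call:
jog_arm --commands '[0,0,0.005,0,0,0,0,0,0,0,0,0]'

```text
time: 18.48
ee_pos: [0.4901, 0.2347, 0.1002]
ee_rot: [[0.008, 1.0, -0.0], [1.0, -0.008, -0.0], [-0.0, -0.0, -1.0]]
ft_force: [-0.5, -0.6, -3.6]
grip_width: 0.0094
grasp_force: 39.9
```

Call:
jog_arm --commands '[0,0,0.004,0,0,0,0,0,0,0,0,0]'

```text
time: 18.73
ee_pos: [0.4902, 0.2348, 0.0999]
ee_rot: [[0.008, 1.0, 0.0], [1.0, -0.008, 0.0], [0.0, 0.0, -1.0]]
ft_force: [-0.4, 0.5, 1.6]
grip_width: 0.0095
grasp_force: 40.5
```

Call:
jog_arm --commands '[0,0,0.001,0,0,0,0,0,0,0,0,0,0,0,0,0,0,0,0,0,0,0,0,0]' --hand 0

```text
time: 19.23
ee_pos: [0.4902, 0.2347, 0.0993]
ee_rot: [[0.008, 1.0, 0.0], [1.0, -0.008, 0.0], [0.0, 0.0, -1.0]]
ft_force: [0.3, 0.0, -1.0]
grip_width: 0.0428
grasp_force: 0.0
```

Call:
jog_arm --commands '[0,0,-0.05,0,0,0,0,0,-0.1,0,0,0,0,0,-0.15,0,0,0,0,0,-0.15,0,0,0,0.02,0.12,0,0,0,0,0.01,0.12,0,0,0,0,0,0.06,0,0,0,0,0,0,0,0,0,0,0,0,0,0,0,0]'

```text
time: 20.35
ee_pos: [0.5493, 0.2401, 0.1892]
ee_rot: [[0.008, 1.0, -0.001], [1.0, -0.008, -0.0], [-0.0, -0.001, -1.0]]
ft_force: [-0.1, -0.5, -0.4]
grip_width: 0.0426
grasp_force: 0.0
```

Run:
```python
from h import *
go(554,237.3,78,-.4)
edges(488,234,60,130,80)
edges(552,236,60,130,60)
```

```text
t 20.35 ee [549.3 240.1 189.2] yaw -0.44 zaxis [-0.001 -0.    -1.   ] shift [-0.0139  0.0236  0.556 ] turn -0.0004 F [-0.1 -0.5 -0.4] grip 42.6 0.0
top 68 [488.6 211.7] [ 8. 61.] 90.7 z [112.2 120. ]
scene 640 [488.9 233.4] [121.7  13. ] 89.3 z [ 64.2 117.7]
top 45 [552.9 237.8] [10.3 21.4] 92.9 z [92.4 99. ]
scene 261 [550.8 237.3] [73.8 11.3] 86.0 z [62.1 97.7]
```

Call:
jog_arm --commands '[-0.014,0.024,0.16,0,0,0,0,0,0.16,0,0,0,0,0,0.12,0,0,0,0,0,0.08,0,0,0,0,0,0.036,0,0,0,0,0,0,0,0,0,0,0,0,0,0,0]'

```text
time: 21.42
ee_pos: [0.5557, 0.2376, 0.0791]
ee_rot: [[0.008, 1.0, 0.002], [1.0, -0.008, 0.001], [0.001, 0.002, -1.0]]
ft_force: [0.6, -0.8, -0.4]
grip_width: 0.0426
grasp_force: 0.0
```

Call:
jog_arm --commands '[0,0,0,0,0,0,0,0,0,0,0,0,0,0,0,0,0,0,0,0,0,0,0,0,0,0,0,0,0,0]' --hand -1 --newtons 30

```text
time: 22.05
ee_pos: [0.5554, 0.2375, 0.0787]
ee_rot: [[0.008, 1.0, 0.001], [1.0, -0.008, 0.0], [0.0, 0.001, -1.0]]
ft_force: [-0.1, 0.1, 4.9]
grip_width: 0.0096
grasp_force: 33.4
```

Call:
jog_arm --commands '[0,0,-0.02,0,0,0,0,0,-0.05,0,0,0,0,0,-0.12,0,0,0,0,0,-0.16,0,0,0,0,0,-0.16,0,0,0,0,0,-0.16,0,0,0,0,0,0,0,0,0,0,0,0,0,0,0]'

```text
time: 23.05
ee_pos: [0.5545, 0.2373, 0.2113]
ee_rot: [[0.008, 1.0, -0.001], [1.0, -0.008, -0.0], [-0.0, -0.001, -1.0]]
ft_force: [-0.8, -0.4, -1.5]
grip_width: 0.0096
grasp_force: 32.6
```

Run:
```python
from h import *
go(480.3,8,215,14.4)
```

```text
t 23.05 ee [554.5 237.3 211.3] yaw -0.45 zaxis [-0.001 -0.    -1.   ] shift [-1.0181 -0.6446 -0.0183] turn -0.1649 F [-0.8 -0.4 -1.5] grip 9.6 32.6
```

Call:
jog_arm --commands '[0,0,0,0,0,-0.0825,0,0,0,0,0,-0.0825,-0.07,-0.045,0,0,0,0,-0.15,-0.095,0,0,0,0,-0.17,-0.108,0,0,0,0,-0.17,-0.108,0,0,0,0,-0.17,-0.108,0,0,0,0,-0.15,-0.095,0,0,0,0,-0.1,-0.06,0,0,0,0,-0.038,-0.026,0,0,0,0,0,0,0,0,0,0,0,0,0,0,0,0]'

```text
time: 24.55
ee_pos: [0.4807, 0.0086, 0.2119]
ee_rot: [[-0.249, 0.969, -0.0], [0.969, 0.249, 0.0], [0.0, -0.0, -1.0]]
ft_force: [-0.8, -0.1, -1.8]
grip_width: 0.0097
grasp_force: 32.5
```

Call:
jog_arm --commands '[0,0,0.12,0,0,0,0,0,0.16,0,0,0,0,0,0.08,0,0,0,0,0,0,0,0,0,0,0,0,0,0,0,0,0,0,0,0,0]'

```text
time: 25.3
ee_pos: [0.4815, 0.0083, 0.1411]
ee_rot: [[-0.249, 0.968, 0.002], [0.968, 0.249, -0.0], [-0.001, 0.002, -1.0]]
ft_force: [0.8, -0.1, -1.7]
grip_width: 0.0095
grasp_force: 32.4
```

Run:
```python
from h import *
go(480.3,7.8,125,14.4)
face(477.3,7,14.3,65,145,74)
import station
r=station.read_camera("scene")
cv2.imwrite("pics/c.png",cv2.resize(r["pixels"][140:260,220:340],(500,500),interpolation=2))
```

```text
t 25.30 ee [481.5   8.3 141.1] yaw 14.43 zaxis [ 0.002 -0.    -1.   ] shift [-0.0007 -0.0064  0.0804] turn 0.0003 F [ 0.8 -0.1 -1.7] grip 9.5 32.4
face n 439 x centre 4.1 dyaw 0.40 tilt 0.15 y ends [-36.4  32.6] z [ 80.7 144.1]
```

View pics/c.png

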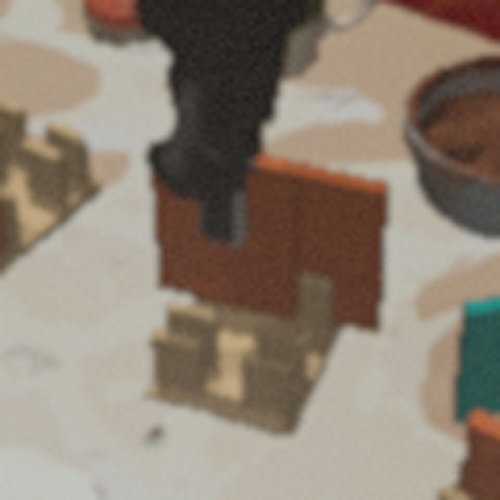

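The small tile hangs over the freed near slot of the narrow setter (crop 225,235). With the fins now visible, I'll measure them.

Call:
jog_arm --commands '[0,-0.005,0,0,0,0,0,0,0,0,0,0,0,0,0,0,0,0]'

```text
time: 25.78
ee_pos: [0.4797, 0.0078, 0.1402]
ee_rot: [[-0.249, 0.969, 0.0], [0.969, 0.249, 0.0], [0.0, 0.0, -1.0]]
ft_force: [-0.7, 0.0, -2.2]
grip_width: 0.0096
grasp_force: 32.4
```

```bash
cat >> h.py <<'E'
def fins(cx,cy,a,n="scene"):
    from station import read_camera
    r=read_camera(n);P=world(r)*1000;h=cv2.cvtColor(r["pixels"],cv2.COLOR_BGR2HSV)
    buff=(h[...,0]>14)&(h[...,0]<30)&(h[...,1]>55)
    a=np.radians(a);l=(P[...,:2]-[cx,cy])@np.array([[np.cos(a),-np.sin(a)],[np.sin(a),np.cos(a)]])
    fi=(abs(l[...,0])<62)&(abs(l[...,1])<75)&buff&(P[...,2]<56)&(P[...,2]>42)
    c,L,st,_=cv2.connectedComponentsWithStats(fi.astype(np.uint8),connectivity=4)
    for i in range(1,c):
        if st[i,4]>12:
            q=l[L==i];print(n,"fin",st[i,4],"x %.1f y %.1f..%.1f"%(np.median(q[:,0]),*np.percentile(q[:,1],[3,97])))
E
python3 - <<'E'
from h import *
go(480.3,7.8,79,14.4)
face(477.3,7,14.3,65,145,74)
fins(477.3,7,14.3);fins(477.3,7,14.3,"top")
E
```

```text
t 25.77 ee [479.7   7.8 140.2] yaw 14.40 zaxis [ 0.  0. -1.] shift [-0.0009  0.0028  0.3058] turn 0.0 F [-0.7  0.  -2.2] grip 9.6 32.4
face n 452 x centre 2.3 dyaw 0.35 tilt 0.15 y ends [-36.8  33. ] z [ 79.5 143.4]
scene fin 32 x 53.4 y -38.1..-21.3
scene fin 55 x 10.6 y 11.4..35.7
scene fin 62 x 10.6 y -38.5..-12.1
scene fin 59 x -10.7 y 11.5..35.8
scene fin 61 x -10.3 y -38.1..-12.4
```

Call:
jog_arm --commands '[0,0.004,0.04,0,0,0,0,0,0.04,0,0,0,0,0,0.03,0,0,0,0,0,0.03,0,0,0,0,0,0.03,0,0,0,0,0,0,0,0,0,0,0,0,0,0,0]'

```text
time: 26.8
ee_pos: [0.4806, 0.0081, 0.1062]
ee_rot: [[-0.249, 0.969, 0.0], [0.969, 0.249, 0.0], [-0.0, 0.0, -1.0]]
ft_force: [-0.7, 0.9, -1.2]
grip_width: 0.0095
grasp_force: 32.5
```

Call:
jog_arm --commands '[0,0,0.04,0,0,0,0,0,0.04,0,0,0,0,0,0.03,0,0,0,0,0,0,0,0,0,0,0,0,0,0,0]'

```text
time: 27.42
ee_pos: [0.4806, 0.0081, 0.0841]
ee_rot: [[-0.249, 0.969, 0.0], [0.969, 0.249, 0.0], [0.0, 0.0, -1.0]]
ft_force: [-0.9, 0.5, -1.1]
grip_width: 0.0096
grasp_force: 32.5
```

Call:
jog_arm --commands '[0,0,0.01,0,0,0,0,0,0.008,0,0,0,0,0,0,0,0,0]'

```text
time: 27.8
ee_pos: [0.4804, 0.0081, 0.0804]
ee_rot: [[-0.249, 0.969, -0.0], [0.969, 0.249, 0.0], [0.0, -0.0, -1.0]]
ft_force: [-1.0, 0.2, -1.5]
grip_width: 0.0098
grasp_force: 32.5
```

Call:
jog_arm --commands '[0,0,0.005,0,0,0,0,0,0,0,0,0]'

```text
time: 28.05
ee_pos: [0.4804, 0.0081, 0.0794]
ee_rot: [[-0.249, 0.969, -0.0], [0.969, 0.249, 0.0], [0.0, -0.0, -1.0]]
ft_force: [-1.3, 0.1, -1.6]
grip_width: 0.0096
grasp_force: 32.5
```

Call:
jog_arm --commands '[0,0,0.004,0,0,0,0,0,0,0,0,0]'

```text
time: 28.3
ee_pos: [0.4805, 0.0081, 0.0787]
ee_rot: [[-0.249, 0.969, 0.0], [0.969, 0.249, 0.0], [0.0, 0.0, -1.0]]
ft_force: [0.6, -0.5, -2.1]
grip_width: 0.0097
grasp_force: 32.6
```

Call:
jog_arm --commands '[0,0,0.003,0,0,0,0,0,0,0,0,0]'

```text
time: 28.55
ee_pos: [0.4806, 0.0081, 0.0787]
ee_rot: [[-0.249, 0.969, 0.0], [0.969, 0.249, -0.0], [-0.0, 0.0, -1.0]]
ft_force: [-1.7, 0.0, 5.6]
grip_width: 0.0097
grasp_force: 33.5
```

Call:
jog_arm --commands '[0,0,0,0,0,0,0,0,0,0,0,0,0,0,0,0,0,0,0,0,0,0,0,0]' --hand 0

```text
time: 29.05
ee_pos: [0.4805, 0.0081, 0.078]
ee_rot: [[-0.249, 0.969, -0.0], [0.969, 0.249, 0.0], [0.0, 0.0, -1.0]]
ft_force: [0.2, -0.1, 0.0]
grip_width: 0.0432
grasp_force: 0.0
```

Call:
jog_arm --commands '[0,0,-0.05,0,0,0,0,0,-0.1,0,0,0,0,0,-0.2,0,0,0,0,0,-0.2,0,0,0,0,0,-0.05,0,0,0,0,0.12,0,0,0,0,0,0.12,0,0,0,0,0,0.07,0,0,0,0,0,0,0,0,0,0,0,0,0,0,0,0]'

```text
time: 30.3
ee_pos: [0.5396, 0.0235, 0.1977]
ee_rot: [[-0.249, 0.969, -0.002], [0.969, 0.249, 0.0], [0.001, -0.001, -1.0]]
ft_force: [-0.7, 0.3, -0.3]
grip_width: 0.0428
grasp_force: 0.0
```

Run:
```python
from h import *
go(542.8,20.2,98,14.4)
edges(478,8,60,112,60)
```

```text
t 30.30 ee [539.6  23.5 197.7] yaw 14.41 zaxis [-0.002  0.    -1.   ] shift [-0.0199  0.0114  0.4984] turn 0.0001 F [-0.7  0.3 -0.3] grip 42.8 0.0
scene 124 [479.   11.4] [11.2 60.9] 102.5 z [88.4 98.2]
```

Call:
jog_arm --commands '[-0.02,0.011,0.15,0,0,0,0,0,0.15,0,0,0,0,0,0.12,0,0,0,0,0,0.078,0,0,0,0,0,0,0,0,0,0,0,0,0,0,0]'

```text
time: 31.15
ee_pos: [0.5442, 0.0201, 0.0994]
ee_rot: [[-0.249, 0.969, 0.001], [0.969, 0.249, -0.0], [-0.0, 0.001, -1.0]]
ft_force: [1.0, -0.5, 0.3]
grip_width: 0.0428
grasp_force: 0.0
```

Call:
jog_arm --commands '[0,0,0,0,0,0,0,0,0,0,0,0,0,0,0,0,0,0,0,0,0,0,0,0,0,0,0,0,0,0]' --hand -1 --newtons 40

```text
time: 31.78
ee_pos: [0.544, 0.0201, 0.0994]
ee_rot: [[-0.249, 0.969, 0.001], [0.969, 0.249, -0.0], [-0.001, 0.001, -1.0]]
ft_force: [-1.1, -0.3, 5.6]
grip_width: 0.0096
grasp_force: 39.6
```

Call:
jog_arm --commands '[0,0,-0.02,0,0,0,0,0,-0.05,0,0,0,0,0,-0.12,0,0,0,0,0,-0.16,0,0,0,0,0,-0.16,0,0,0,0,0,-0.14,0,0,0,0,0,0,0,0,0,0,0,0,0,0,0]'

```text
time: 32.78
ee_pos: [0.5431, 0.0202, 0.2274]
ee_rot: [[-0.249, 0.969, -0.001], [0.969, 0.249, 0.0], [0.001, -0.001, -1.0]]
ft_force: [-0.5, -0.7, -2.6]
grip_width: 0.0093
grasp_force: 39.3
```

```bash
python3 -c "
from h import *
go(554.6,234.4,228,-.4)
"
```

```text
t 32.77 ee [543.1  20.2 227.4] yaw 14.40 zaxis [-0.001  0.    -1.   ] shift [ 1.0713  0.0499 -0.0029] turn 0.1645 F [-0.5 -0.7 -2.6] grip 9.3 39.3
```

Call:
jog_arm --commands '[0,0,0,0,0,0.082,0,0,0,0,0,0.082,0.08,0.004,0,0,0,0,0.18,0.008,0,0,0,0,0.18,0.008,0,0,0,0,0.18,0.008,0,0,0,0,0.18,0.008,0,0,0,0,0.17,0.008,0,0,0,0,0.1,0.006,0,0,0,0,0,0,0.1,0,0,0,0,0,0.18,0,0,0,0,0,0.1,0,0,0]'

```text
time: 34.28
ee_pos: [0.5536, 0.234, 0.1499]
ee_rot: [[0.005, 1.0, -0.003], [1.0, -0.005, -0.001], [-0.001, -0.003, -1.0]]
ft_force: [-0.5, 0.3, -3.3]
grip_width: 0.0092
grasp_force: 39.2
```

Call:
jog_arm --commands '[0,0,0,0,0,0,0,0,0,0,0,0,0,0,0,0,0,0]'

```text
time: 34.65
ee_pos: [0.5559, 0.2343, 0.1539]
ee_rot: [[0.006, 1.0, 0.002], [1.0, -0.006, 0.001], [0.001, 0.002, -1.0]]
ft_force: [0.1, 1.0, -2.7]
grip_width: 0.0093
grasp_force: 39.3
```

Run:
```python
from h import *
go(554.5,234.4,125,-.4)
face(551.5,233.1,-.4,70,165,120)
edges(478,8,60,112,60)
fins(477.3,7,14.3,"top");fins(477.3,7,14.3)
```

```text
t 34.65 ee [555.9 234.3 153.9] yaw -0.34 zaxis [ 0.002  0.001 -1.   ] shift [ 0.0003 -0.0068  0.1444] turn 0.0006 F [ 0.1  1.  -2.7] grip 9.3 39.3
face n 951 x centre 4.7 dyaw 0.06 tilt 0.03 y ends [-59.4  59.2] z [ 72.8 163. ]
top 115 [478.9   8.2] [ 8.6 69.6] 103.8 z [ 92.3 100.8]
scene 104 [481.1   2.6] [10.1 61.6] 104.4 z [92.1 97.9]
top fin 40 x 54.6 y -35.9..-10.7
top fin 39 x 53.8 y 13.1..38.6
top fin 23 x -9.4 y -35.6..-12.9
scene fin 17 x 54.7 y 14.1..33.2
scene fin 41 x 53.9 y -38.3..-14.5
scene fin 55 x -10.6 y 11.9..35.7
scene fin 62 x -10.5 y -37.5..-13.8
```

Call:
jog_arm --commands '[-0.002,-0.006,0.03,0,0,0,0,0,0.03,0,0,0,0,0,0.03,0,0,0,0,0,0.03,0,0,0,0,0,0.025,0,0,0,0,0,0,0,0,0,0,0,0,0,0,0]'

```text
time: 35.78
ee_pos: [0.5539, 0.2338, 0.1237]
ee_rot: [[0.006, 1.0, 0.0], [1.0, -0.006, 0.0], [0.0, 0.0, -1.0]]
ft_force: [1.2, 0.2, -2.6]
grip_width: 0.0099
grasp_force: 39.4
```

Call:
jog_arm --commands '[0,0,0.03,0,0,0,0,0,0.03,0,0,0,0,0,0.03,0,0,0,0,0,0.015,0,0,0,0,0,0,0,0,0,0,0,0,0,0,0]'

```text
time: 36.52
ee_pos: [0.554, 0.2338, 0.1027]
ee_rot: [[0.006, 1.0, 0.0], [1.0, -0.006, 0.0], [0.0, 0.0, -1.0]]
ft_force: [-0.8, 0.9, -2.7]
grip_width: 0.0097
grasp_force: 39.4
```

Call:
jog_arm --commands '[0,0,0.006,0,0,0,0,0,0.005,0,0,0,0,0,0,0,0,0]'

```text
time: 36.9
ee_pos: [0.5537, 0.2337, 0.1002]
ee_rot: [[0.006, 1.0, -0.0], [1.0, -0.006, 0.0], [0.0, -0.0, -1.0]]
ft_force: [1.0, 0.1, -2.4]
grip_width: 0.0094
grasp_force: 39.4
```

Call:
jog_arm --commands '[0,0,0.004,0,0,0,0,0,0,0,0,0]'

```text
time: 37.15
ee_pos: [0.5538, 0.2337, 0.0995]
ee_rot: [[0.006, 1.0, 0.0], [1.0, -0.006, 0.0], [0.0, 0.0, -1.0]]
ft_force: [0.1, 0.5, -2.6]
grip_width: 0.0096
grasp_force: 39.5
```

Call:
jog_arm --commands '[0,0,0.003,0,0,0,0,0,0,0,0,0]'

```text
time: 37.4
ee_pos: [0.5539, 0.2338, 0.0994]
ee_rot: [[0.006, 1.0, 0.001], [1.0, -0.006, 0.0], [0.0, 0.001, -1.0]]
ft_force: [-2.0, 0.2, 1.8]
grip_width: 0.0093
grasp_force: 40.0
```

Call:
jog_arm --commands '[0,0,0.001,0,0,0,0,0,0,0,0,0,0,0,0,0,0,0,0,0,0,0,0,0]' --hand 0

```text
time: 37.9
ee_pos: [0.5538, 0.2337, 0.0987]
ee_rot: [[0.006, 1.0, 0.0], [1.0, -0.006, 0.0], [0.0, 0.0, -1.0]]
ft_force: [-0.2, 0.3, 0.7]
grip_width: 0.0425
grasp_force: 0.0
```

Call:
jog_arm --commands '[0,0,-0.05,0,0,0,0,0,-0.1,0,0,0,0,0,-0.2,0,0,0,0,0,-0.2,0,0,0,0,0,-0.05,0,0,0,0,0,0,0,0,0]'

```text
time: 38.65
ee_pos: [0.5542, 0.2338, 0.2195]
ee_rot: [[0.006, 1.0, 0.002], [1.0, -0.006, 0.001], [0.001, 0.002, -1.0]]
ft_force: [-0.5, -0.6, -0.6]
grip_width: 0.0428
grasp_force: 0.0
```

Run:
```python
from h import *
go(463.6,-176.8,200,.8)
```

```text
t 38.65 ee [554.2 233.8 219.5] yaw -0.35 zaxis [ 0.002  0.001 -1.   ] shift [-2.0467 -0.4816  0.0975] turn -0.0128 F [-0.5 -0.6 -0.6] grip 42.8 0.0
```

Call:
jog_arm --commands '[0,0,0,0,0,-0.0128,-0.2,-0.047,0,0,0,0,-0.2,-0.047,0,0,0,0,-0.2,-0.047,0,0,0,0,-0.2,-0.047,0,0,0,0,-0.2,-0.047,0,0,0,0,-0.2,-0.047,0,0,0,0,-0.2,-0.047,0,0,0,0,-0.2,-0.047,0,0,0,0,-0.2,-0.047,0,0,0,0,-0.2,-0.047,0,0,0,0,-0.047,-0.012,0,0,0,0]'

```text
time: 40.15
ee_pos: [0.4619, -0.1786, 0.2172]
ee_rot: [[-0.011, 1.0, -0.002], [1.0, 0.011, 0.001], [0.001, -0.002, -1.0]]
ft_force: [0.3, -0.8, -0.8]
grip_width: 0.0426
grasp_force: 0.0
```

Call:
jog_arm --commands '[0,0,0,0,0,0,0,0,0,0,0,0,0,0,0,0,0,0]'

```text
time: 40.52
ee_pos: [0.4632, -0.1759, 0.2186]
ee_rot: [[-0.016, 1.0, -0.0], [1.0, 0.016, 0.0], [0.0, -0.0, -1.0]]
ft_force: [0.2, -1.2, 0.8]
grip_width: 0.0426
grasp_force: 0.0
```

Run:
```python
from h import *
go(463.6,-176.8,79,.8)
for c in((488,234.5,112),(552,234,112),(478,8,90)):print(c);edges(c[0],c[1],c[2]-22,125,80)
```

```text
t 40.52 ee [ 463.2 -175.9  218.6] yaw 0.90 zaxis [-0.  0. -1.] shift [-0.0046  0.0018  0.6978] turn 0.0011 F [ 0.2 -1.2  0.8] grip 42.6 0.0
(488, 234.5, 112)
top 212 [489.4 234.1] [117.4   9.7] 89.3 z [110.4 120. ]
scene 405 [489.5 233.6] [ 13.3 117.6] 90.0 z [ 91.2 118. ]
(552, 234, 112)
top 207 [552.3 232.2] [115.6  10.5] 89.6 z [111.5 121. ]
scene 378 [552.6 232.4] [117.9  11.9] 89.9 z [ 91.4 117.9]
(478, 8, 90)
top 119 [478.7   7.9] [ 9.1 70. ] 103.9 z [ 92.6 100.4]
scene 117 [479.    6.6] [ 9.4 69.8] 103.9 z [92.3 98.1]
```

Call:
jog_arm --commands '[-0.004,0.002,0.16,0,0,0,0,0,0.16,0,0,0,0,0,0.16,0,0,0,0,0,0.12,0,0,0,0,0,0.07,0,0,0,0,0,0.028,0,0,0,0,0,0,0,0,0,0,0,0,0,0,0]'

```text
time: 41.82
ee_pos: [0.4642, -0.1782, 0.08]
ee_rot: [[-0.014, 1.0, 0.001], [1.0, 0.014, -0.001], [-0.001, 0.001, -1.0]]
ft_force: [-1.1, 0.2, -0.8]
grip_width: 0.0426
grasp_force: 0.0
```

Call:
jog_arm --commands '[0,0,0,0,0,0,0,0,0,0,0,0,0,0,0,0,0,0,0,0,0,0,0,0,0,0,0,0,0,0]' --hand -1 --newtons 30

```text
time: 42.45
ee_pos: [0.4639, -0.178, 0.0796]
ee_rot: [[-0.014, 1.0, 0.001], [1.0, 0.014, -0.0], [-0.0, 0.001, -1.0]]
ft_force: [-0.2, 0.7, 5.5]
grip_width: 0.0097
grasp_force: 30.5
```

Call:
jog_arm --commands '[0,0,-0.02,0,0,0,0,0,-0.05,0,0,0,0,0,-0.12,0,0,0,0,0,-0.16,0,0,0,0,0,-0.16,0,0,0,0,0,-0.16,0,0,0,0,0,0,0,0,0,0,0,0,0,0,0]'

```text
time: 43.45
ee_pos: [0.4631, -0.1776, 0.2126]
ee_rot: [[-0.014, 1.0, -0.001], [1.0, 0.014, 0.0], [0.0, -0.001, -1.0]]
ft_force: [0.5, -0.4, -2.1]
grip_width: 0.0101
grasp_force: 29.7
```

Run:
```python
from h import *
go(542.5,24.0,213,14.4)
```

```text
t 43.45 ee [ 463.1 -177.6  212.6] yaw 0.80 zaxis [-0.001  0.    -1.   ] shift [ 0.8775  0.6349 -0.002 ] turn -0.1511 F [ 0.5 -0.4 -2.1] grip 10.1 29.7
```

Call:
jog_arm --commands '[0,0,0,0,0,-0.0755,0,0,0,0,0,-0.0755,0.12,0.0873,0,0,0,0,0.12,0.0873,0,0,0,0,0.12,0.0873,0,0,0,0,0.12,0.0873,0,0,0,0,0.12,0.0873,0,0,0,0,0.12,0.0873,0,0,0,0,0.12,0.0873,0,0,0,0,0.034,0.0245,0,0,0,0,0,0,0,0,0,0,0,0,0,0,0,0]'

```text
time: 44.95
ee_pos: [0.5427, 0.0224, 0.2126]
ee_rot: [[-0.248, 0.969, -0.001], [0.969, 0.248, -0.0], [0.0, -0.001, -1.0]]
ft_force: [0.8, -0.5, -1.0]
grip_width: 0.0092
grasp_force: 29.6
```

Call:
jog_arm --commands '[0,0,0.12,0,0,0,0,0,0.16,0,0,0,0,0,0.08,0,0,0,0,0,0,0,0,0,0,0,0,0,0,0,0,0,0,0,0,0]'

```text
time: 45.7
ee_pos: [0.5441, 0.023, 0.1424]
ee_rot: [[-0.248, 0.969, 0.002], [0.969, 0.248, -0.0], [-0.001, 0.002, -1.0]]
ft_force: [-0.2, -0.3, -0.8]
grip_width: 0.0096
grasp_force: 29.5
```

Run:
```python
from h import *
go(542.8,23.3,125,14.4)
face(539.3,22.8,14.3,100,145,74)
edges(541,23,100,160,60)
```

```text
t 45.70 ee [544.1  23.  142.4] yaw 14.38 zaxis [ 0.002 -0.    -1.   ] shift [ 0.0032 -0.0058  0.0869] turn -0.0002 F [-0.2 -0.3 -0.8] grip 9.6 29.5
face n 290 x centre 4.4 dyaw 0.08 tilt 0.33 y ends [-33.9  33. ] z [100.2 144.4]
scene 189 [538.   21.7] [ 6.5 66. ] 105.2 z [105.8 157.4]
```

Call:
jog_arm --commands '[0,-0.006,0.04,0,0,0,0,0,0.04,0,0,0,0,0,0.03,0,0,0,0,0,0.03,0,0,0,0,0,0.03,0,0,0,0,0,0,0,0,0,0,0,0,0,0,0]'

```text
time: 46.72
ee_pos: [0.5422, 0.0228, 0.1072]
ee_rot: [[-0.249, 0.969, 0.0], [0.969, 0.249, 0.0], [-0.0, 0.0, -1.0]]
ft_force: [0.6, 0.1, -0.4]
grip_width: 0.0096
grasp_force: 29.5
```

Call:
jog_arm --commands '[0,0,0.04,0,0,0,0,0,0.04,0,0,0,0,0,0.03,0,0,0,0,0,0,0,0,0,0,0,0,0,0,0]'

```text
time: 47.35
ee_pos: [0.5421, 0.0228, 0.0851]
ee_rot: [[-0.248, 0.969, 0.0], [0.969, 0.248, 0.0], [0.0, 0.0, -1.0]]
ft_force: [-0.5, 0.7, -1.8]
grip_width: 0.0097
grasp_force: 29.5
```

Expected contact is at about 79.5.

Call:
jog_arm --commands '[0,0,0.01,0,0,0,0,0,0.008,0,0,0,0,0,0,0,0,0]'

```text
time: 47.72
ee_pos: [0.542, 0.0228, 0.0814]
ee_rot: [[-0.248, 0.969, -0.0], [0.969, 0.248, 0.0], [0.0, -0.0, -1.0]]
ft_force: [0.8, -0.0, -1.5]
grip_width: 0.0096
grasp_force: 29.5
```

Call:
jog_arm --commands '[0,0,0.005,0,0,0,0,0,0,0,0,0]'

```text
time: 47.98
ee_pos: [0.542, 0.0228, 0.0804]
ee_rot: [[-0.248, 0.969, -0.0], [0.969, 0.248, 0.0], [0.0, -0.0, -1.0]]
ft_force: [0.9, -0.5, -1.8]
grip_width: 0.0096
grasp_force: 29.5
```

Call:
jog_arm --commands '[0,0,0.004,0,0,0,0,0,0,0,0,0]'

```text
time: 48.22
ee_pos: [0.542, 0.0228, 0.0797]
ee_rot: [[-0.248, 0.969, 0.0], [0.969, 0.248, 0.0], [0.0, 0.0, -1.0]]
ft_force: [-0.3, -0.5, -0.7]
grip_width: 0.0096
grasp_force: 29.6
```

Call:
jog_arm --commands '[0,0,0.003,0,0,0,0,0,0,0,0,0]'

```text
time: 48.48
ee_pos: [0.5421, 0.0229, 0.0796]
ee_rot: [[-0.249, 0.969, 0.0], [0.969, 0.249, 0.0], [-0.0, 0.0, -1.0]]
ft_force: [-1.3, -0.1, 4.4]
grip_width: 0.0095
grasp_force: 30.4
```

Contact. I'll release, retreat clear of both views, and check everything.

Call:
jog_arm --commands '[0,0,0,0,0,0,0,0,0,0,0,0,0,0,0,0,0,0,0,0,0,0,0,0]' --hand 0

```text
time: 48.98
ee_pos: [0.542, 0.0228, 0.079]
ee_rot: [[-0.248, 0.969, -0.0], [0.969, 0.248, 0.0], [0.0, -0.0, -1.0]]
ft_force: [-0.2, -0.4, -0.2]
grip_width: 0.0427
grasp_force: 0.0
```

Call:
jog_arm --commands '[0,0,-0.05,0,0,0,0,0,-0.1,0,0,0,0,0,-0.2,0,0,0,0,0,-0.2,0,0,0,0,0,-0.05,0,0,0,-0.25,-0.1,0,0,0,0,-0.25,-0.1,0,0,0,0,-0.25,-0.1,0,0,0,0,-0.25,-0.1,0,0,0,0,-0.25,-0.1,0,0,0,0,0,0,0,0,0,0,0,0,0,0,0,0]'

```text
time: 50.48
ee_pos: [0.5068, -0.2438, 0.1985]
ee_rot: [[-0.248, 0.969, -0.001], [0.969, 0.248, 0.001], [0.002, -0.001, -1.0]]
ft_force: [-0.1, 0.2, 0.3]
grip_width: 0.0426
grasp_force: 0.0
```

Run:
```python
from h import *
import station
go(463.6,-176.8,79,.8)
r=station.read_camera("scene");t=station.read_camera("top")
cv2.imwrite("pics/d.png",np.hstack([cv2.resize(r["pixels"][130:300,160:400],(400,400),interpolation=2),cv2.resize(t["pixels"][165:265,150:410],(400,400),interpolation=2)]))
for c in((488,234.5,112),(552,234,112),(478,8,90),(540,23,90)):print(c);edges(c[0],c[1],c[2]-22,125,80)
for n in("top","scene"):
    print("narrow");fins(508.8,15.4,14.3,n);print("wide");fins(520,234.2,-.4,n)
```

```text
t 50.48 ee [ 506.8 -243.8  198.5] yaw 14.34 zaxis [-0.001  0.001 -1.   ] shift [ 0.3382 -0.2112  0.5977] turn 0.1505 F [-0.1  0.2  0.3] grip 42.6 0.0
(488, 234.5, 112)
top 209 [488.9 235.1] [117.6   9.5] 89.9 z [110.5 121. ]
scene 401 [489.7 233.9] [119.7  12.2] 89.0 z [ 91.6 117.6]
(552, 234, 112)
top 206 [552.9 232.1] [ 10.7 114.8] 91.0 z [111.6 120.5]
scene 371 [553.1 232.5] [120.4  12.8] 89.5 z [ 90.9 117.3]
(478, 8, 90)
top 118 [478.6   8.1] [ 9.1 69.7] 103.3 z [ 91.5 101.7]
scene 145 [479.8   6.8] [10.2 69.8] 105.6 z [90.9 97.9]
(540, 23, 90)
top 116 [539.4  25. ] [ 8.8 71. ] 104.1 z [ 91.9 100.3]
scene 117 [539.2  22.9] [ 8.4 64.4] 104.6 z [82.2 98.4]
narrow
top fin 30 x 21.1 y -36.5..-12.3
top fin 20 x 21.1 y 13.3..28.4
top fin 15 x 20.4 y 31.7..39.2
top fin 29 x -42.1 y -35.3..-11.8
top fin 37 x -42.6 y 12.6..39.0
wide
top fin 33 x 21.7 y 35.4..57.9
top fin 32 x 21.0 y -13.2..13.7
top fin 34 x 21.5 y -60.4..-36.4
top fin 35 x -42.4 y 35.5..61.1
top fin 37 x -43.0 y -13.4..12.0
top fin 35 x -42.4 y -60.2..-35.1
narrow
scene fin 38 x 21.2 y -38.9..-16.6
scene fin 58 x -43.0 y 10.9..35.4
scene fin 61 x -42.6 y -37.2..-12.7
wide
scene fin 34 x -42.5 y 34.5..59.7
scene fin 42 x 20.6 y -62.1..-37.1
scene fin 46 x -42.9 y -14.1..12.2
scene fin 14 x -20.2 y -63.3..-53.6
scene fin 43 x -43.0 y -62.3..-36.9
```

View pics/d.png

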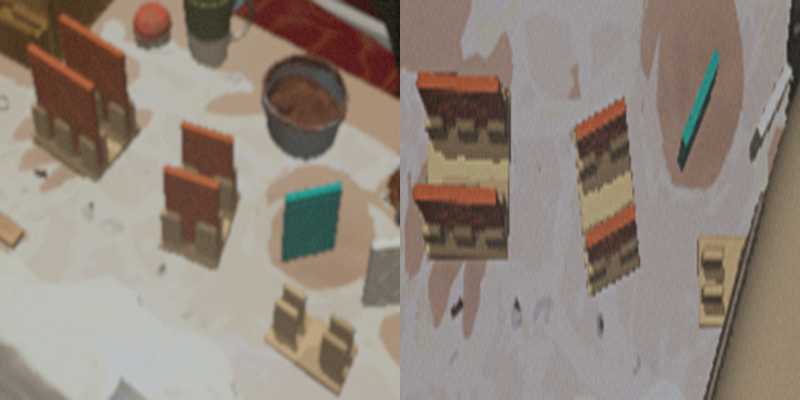

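All four tiles stand upright, fully down (tops at about 117 and 97 mm) and centred to within about 1–2 mm. The single setter is empty and the look-alikes are untouched.

```bash
python3 -c "from station import *;print(hand_in())"
```

```text
the job is handed in; nothing more can be done
None
```

I swapped the tiles and handed the job in at about 51 s: the two large tiles are in the wide setter and the two small ones in the narrow one, all upright, fully down and centred to within about 2 mm, with the single setter empty again.

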